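Probe the three test pads of a control module

TASK

Take the sprung hand probe from its fork stand and press its tip on the three raised metal test pads of the control module, first the round pad, then the square one, then the long narrow one: on each, push straight down until the tip gives a few millimetres, stay about a second, and never drive the tip all the way in. Then hang the probe back upright in the fork with its collar flat on both prongs and let go. Leave everything else on the bench where it is.

Things in the scene. Friction and masses are not known exactly. Their poses are not given: they have to be found in the camera images.
- probe: Sprung hand probe, ~0.14 kg, hanging upright. Origin: centre of the underside of its steel collar (diameter 34, 6 thick), z away from the tip. Above, z = 6 to 74 mm, a black handle 22 x 22 mm, faces square to the probe's x and y (grasp from top, TCP at z = 45, 40 N), then a cap to z = 80. Below, a barrel of diameter 10 to z = -45, then a stylus of diameter 5 with 6 mm ball end; tip at z = -75.
- stylus_tip (a point): Lowest point of the stylus's ball end; moves with the stylus. 75 mm below the probe's origin along its axis when not pressed.
- stylus (a joint): How far the stylus is pushed into the barrel, in m: 0 fully out, 0.012 fully in. Spring: gives way at about 1.2 N, then 0.3 N more per mm, 4.8 N fully in. A touch counts from 1 mm; about 5 mm is right; 11.5 mm and more is driving it all the way in.
- stand: Fixed probe stand: dark steel foot 95 x 85 x 12 mm, column, and on top a horizontal aluminium fork, two prongs open towards the stand's -x. Origin on the worktop below the fork's centre; z up. Only 4 mm lips at the prongs' ends stand higher than the fork. The probe hangs with barrel in the slot and collar on the prongs; it is lifted straight out and lowered straight in from above.
- fork (a point): Centre of the fork's slot, level with the prongs' upper faces, 110 mm over the worktop; axes as the stand's. Slot 18 mm wide (y) between prongs 12 mm wide, from the open front at x = -30 to its closed end at x = +23 mm; lips at x = -25 to -30. The probe's origin hangs here at the start (within 2 mm); the collar lies flat for x from -8 to +18 and y within 4 mm.
- module: Control module, fixed: dark plate 160 x 150 x 14 mm, origin at the centre of its underside, z up. On it a finned heat sink along the +x edge, a terminal strip at the -x edge, two small cans at y = +-55 mm, none above 32 mm over the worktop, and three test pads at least 50 mm apart, interchanged and shifted a little from run to run.
- pad_round: Round test pad, the lowest: steel disc of diameter 28 mm on a black neck, fixed on the module; origin at the foot of the neck, 14 mm over the worktop, z up.
- pad_round_top (a point): Centre of the round pad's upper face, 30 mm over the worktop.
- pad_square: Square test pad, middle height: steel plate 28 x 28 mm on a black neck, fixed on the module; origin at the foot of the neck, 14 mm over the worktop, z up.
- pad_square_top (a point): Centre of the square pad's upper face, 42 mm over the worktop.
- pad_bar: Long narrow test pad, the tallest: steel plate 44 mm (its x) by 16 mm (its y) on a black neck, fixed on the module; origin at the foot of the neck, 14 mm over the worktop, z up.
- pad_bar_top (a point): Centre of the long pad's upper face, 54 mm over the worktop.
- box_seal: A bystander, loose; leave it where it is. Origin at the centre of its underside. Brown carton 62 x 95 x 50 mm, below the smaller carton.
- box_relay: A bystander, loose; leave it where it is. Origin at the centre of its underside. Small brown carton 58 x 75 x 38 mm, on top of the larger one.
- spool_copper: A bystander, loose; leave it where it is. Origin at the centre of its underside. Spool of copper wire, 80 x 71 x 50 mm.
- tape_measure: A bystander, loose; leave it where it is. Origin at the centre of its underside. Yellow tape measure 40 x 76 x 64 mm.
- pink_tin: A bystander, loose; leave it where it is. Origin at the centre of its underside. Short pink tin, diameter 66, height 64 mm.
- screw_jar: A bystander, loose; leave it where it is. Origin at the centre of its underside. Clear jar of screws with white cap, diameter 58, height 68 mm.
- marker_black: A bystander, loose; leave it where it is. Origin at the centre of its underside. Dark marker pen lying down, 132 mm long, 16 mm thick.
Mind the look-alikes: they are no part of the job. What is meant by the probe is not red, and is the larger of those in its own colour.

How it is judged:
On the way, in this order (a step that is already met when the one before it is completed fails the run):
1. the probe is lifted out of the fork (z of probe in the frame of fork above 0.03 m), for 0.1 s.
2. the stylus tip is pressed on the round pad, giving at least 1 mm, for half a second (contact force between probe and pad_round above 0.4 N and value of joint stylus above 0.001 m and distance between stylus_tip and pad_round_top below 0.025 m), for 0.5 s.
3. the stylus tip is pressed on the square pad, giving at least 1 mm, for half a second (contact force between probe and pad_square above 0.4 N and value of joint stylus above 0.001 m and distance between stylus_tip and pad_square_top below 0.025 m), for 0.5 s.
4. the stylus tip is pressed on the long narrow pad, giving at least 1 mm, for half a second (contact force between probe and pad_bar above 0.4 N and value of joint stylus above 0.001 m and distance between stylus_tip and pad_bar_top below 0.025 m), for 0.5 s.
At the end, for the whole second after the job is handed in: The probe hangs at rest in the fork: upright within 0.1 rad, collar on the prongs (height within 3 mm), barrel in the slot (within 6 mm across the slot, -12 to +19 mm along it), stylus fully out (x of probe in the frame of fork between -0.012 and 0.019 m and y of probe in the frame of fork between -0.006 and 0.006 m and z of probe in the frame of fork between -0.003 and 0.003 m and angle between probe's own z axis and vertical below 0.1 rad and linear speed of probe below 0.02 m/s and value of joint stylus below 0.0015 m); the robot touches nothing.
It fails at once if the stylus is driven home (11.5 mm or more) (value of joint stylus above 0.0115 m).
It fails at once if one of the bystanders is shifted by more than 25 mm (distance of any of box_seal, box_relay, spool_copper, tape_measure, pink_tin, screw_jar, marker_black from where it was at the start of the episode above 0.025 m).
It also fails if it takes over 64 s, if anything falls off the work surface, if the arm or the gripper's body presses on something with over 40 N, if the wrist force passes 120 N, or if a joint passes its speed limit or range.

ROBOT

A 7-joint arm with a two-finger parallel gripper is mounted at the origin on a cart in front of the work surface, level with it; the furniture and walls round the work are solid. World frame = base frame: x ahead of the robot, y to its left, z up, the work surface at z = 0. Lengths are in m, angles in rad, forces in N, time in s.
With the tool pointing down it reaches from about 0.35 to 0.9 m from the base axis. Payload 8.1 kg.
Tool frame: the origin (TCP) lies between the finger pads, 19 mm behind the fingertips; this is the grasp point; z points along the fingers, y is the line along which they close (so a half turn about z gives the same grasp; the last joint's range is limited). The gripper opens to 92 mm and grips with 3 to 60 N. Pads are 19 mm wide; open, the fingers measure 130 mm over their backs; the gripper's body (75 mm by 190 mm) begins 47 mm behind the grasp point.
Start: joints at [-1.272, 0.434, 0.025, 1.573, -0.012, 1.134, -0.075], TCP at [0.244, 0.575, 0.246] pointing down, gripper open.
Joint ranges: [-2.62, 2.62], [-0.44, 2.09], [-1.27, 1.32], [0.08, 2.57], [-1.32, 4.46], [0.12, 2], [-2.74, 2.74]. Speed limits (rad/s): [2.22, 2.22, 3.01, 3.01, 3.14, 3.14, 3.14].

INTERFACE

Orientations are given as a rotation vector (axis times angle).
In Python, from cell import arm gives the robot as it stands.
- The arm moves only by the tool send_rows, never from a script. Its argument "motion" is text: rows parted by semicolons, each of 7 numbers parted by spaces: the closure, from 0 (fully open) to 1 (shut), then the shift along the world's x, y, z in m, then the turn, a rotation vector about the world's x, y, z in degrees. A call has 1 to 5 rows; each row shifts and turns the commanded pose from where the row before left it; what a row does not reach is not made up. A row lasts 1/8 s, in which the tool goes at most 62.5 mm and 10.7 degrees, less where a joint would pass 70% of its speed; a pose out of reach is approached as far as the arm can. A call is refused whole if a number of a shift passes 0.0625 or a number of a turn 10.7, either way. A call with a gripper value outside its range is refused whole. The fingers move at their own pace and stop on an object; "force" is the grip in N (left out, the last holds). Time passes only in rows, so rows that do not move let the fingers close. It gives the time, the measured TCP pose, the force, the opening and the grip force at its end, in the units of the state.
- arm.observe(): the state, without advancing time (a new reading comes with each control period).
- arm.get_image(name): name is "side" or "top" or "wrist"; returns (picture, depth): 480x640x3 uint8, blue, green, red; 480x640 float32, m along the optical axis (not along the pixel's ray), 0 where there is no reading.
- arm.camera_model(name): a dict with "fx", "fy", "cx", "cy" (pixels), "view" (4x4, takes a point from world to camera coordinates). Camera axes: x right, y down, z forward; pixel columns grow to the right and rows downward; lengths in m; the calibration is good to about 2 mm. A picture is of the moment at which its call begins: read the wrist's pose just before it. camera_model takes no time and is no camera call; for the wrist camera it gives the pose at the moment of the call.
- arm.sign_off(): hands the job in; it is judged then, once.
The state is a dict: "clock": time; "joints": joint angles; "dq": joint speeds; "joint_efforts": joint torques, N m; "position": TCP position; "ee_rot": TCP orientation; "force": force on the tool from outside, world axes, zero at the start; "ft_torque": the same for the moment, N m; "width": opening from 0.0 (shut) to 1.0 (fully open); "gripper_force": force on a finger pad.
Only numpy, scipy, OpenCV 4.12 (cv2) and the standard library are available. Lean on these libraries where they do the work, as an engineer would, in place of code of your own. Each camera call takes 0.05 s, during which the arm holds its last target. There are 200 camera calls.

## Working session

There is one attempt and no reset: what is moved stays moved. The work goes in short steps, Python scripts to look and compute and a tool call to move; the robot and the scene stay as the last step left them, time stands still between calls to the robot, and variables do not carry over. Pictures are saved under pics/ and viewed, at most 10 in all, crops included, and the job is handed in when it is done.

Besides the shell and the picture viewer there is one more tool, called after "Call:" in YAML: its name, and indented under it one key for each argument. send_rows: Moves the arm, as the interface text tells. Its arguments: {"type":"object","properties":{"motion":{"type":"string"},"force":{"type":"number"}},"required":["motion"]}

```bash
mkdir -p pics; cat > h.py <<'E'
import numpy as np, cv2
from cell import arm
def snap(n):
    m=arm.camera_model(n); im,d=arm.get_image(n); np.savez('%s.npz'%n,im=im,d=d,V=m['view'],K=[m['fx'],m['fy'],m['cx'],m['cy']]); return im
def pts(n):
    z=np.load('%s.npz'%n); d=z['d'];fx,fy,cx,cy=z['K']
    v,u=np.mgrid[:480,:640]; P=np.stack([(u-cx)/fx*d,(v-cy)/fy*d,d],-1)
    V=z['V']; return (P-V[:3,3])@V[:3,:3], d, z['im']
E
python3 - <<'E'
from h import *
for n in('side','top'): cv2.imwrite('pics/%s0.png'%n,snap(n))
s=arm.observe();print(s['clock'],s['position'],s['ee_rot'],s['force'])
E
```

```text
0.1 [0.24429827 0.57480857 0.24484195] [-6.26980142e-01 -3.07823777e+00  2.19124826e-03] [-0.39712998 -0.05420989  0.32302817]
```

View pics/top0.png

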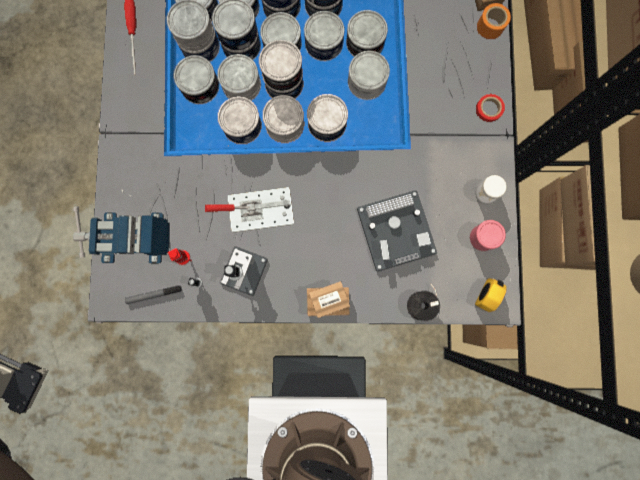

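View pics/side0.png

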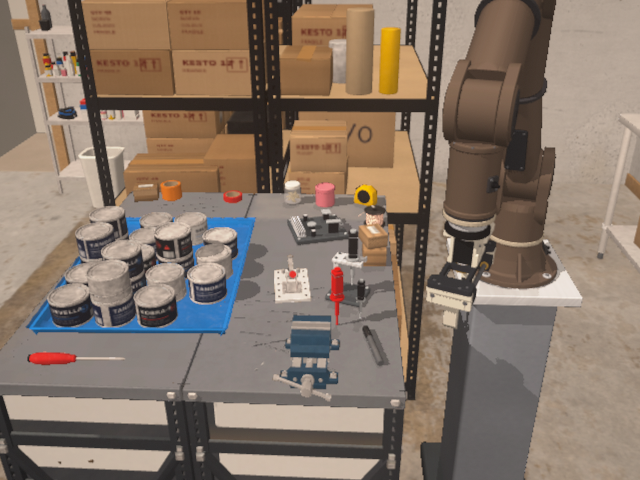

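The top view shows the stand with a black probe at about (233,270), a red look-alike at (180,256), a small black one at (194,282), and the module at (398,233). I'll enlarge these areas and measure.

```bash
python3 - <<'E'
from h import *
P,d,im=pts('top')
a=cv2.resize(im[235:305,165:275],None,fx=7,fy=7,interpolation=cv2.INTER_CUBIC)[:, :770]
b=cv2.resize(im[185:280,350:446],(600,594),interpolation=cv2.INTER_CUBIC)
cv2.imwrite('pics/a.png',a);cv2.imwrite('pics/b.png',b)
for u,v in [(233,270),(240,285),(398,233),(180,255),(194,282)]: print(u,v,P[v,u].round(4))
# height map clusters in module
R=P[185:280,350:446].reshape(-1,3)
for lo,hi in((.026,.034),(.038,.046),(.05,.058)):
    m=(abs(P[...,2]-(lo+hi)/2)<.004); m[:185]=0;m[280:]=0;m[:,:350]=0;m[:,446:]=0
    n,l,st,c=cv2.connectedComponentsWithStats(m.astype(np.uint8))
    for i in range(1,n):
        if st[i,4]>8: q=P[l==i]; print(lo,st[i],c[i].round(1),q.mean(0).round(4),np.ptp(q,0).round(3), ((q.min(0)+q.max(0))/2).round(4))
E
```

```text
233 270 [0.4322 0.1727 0.1857]
240 285 [0.4049 0.169  0.1101]
398 233 [ 0.5337 -0.1869  0.0152]
180 255 [0.4651 0.2902 0.1525]
194 282 [0.411  0.2704 0.103 ]
0.026 [367 194  47  21 214] [388.9 204.8] [ 0.5982 -0.1641  0.0307] [0.048 0.109 0.007] [ 0.6003 -0.1668  0.0303]
0.026 [400 196   5   4  10] [402.  197.5] [ 0.6158 -0.1949  0.0312] [0.007 0.009 0.006] [ 0.6158 -0.1948  0.0311]
0.026 [414 209   6   6  20] [416.4 212. ] [ 0.5816 -0.2281  0.031 ] [0.012 0.012 0.006] [ 0.5824 -0.2286  0.031 ]
0.026 [389 216  12  12  93] [394.3 221.8] [ 0.5581 -0.1763  0.0304] [0.026 0.026 0.008] [ 0.5587 -0.1767  0.03  ]
0.026 [369 223   6   6  25] [371.6 225.1] [ 0.5498 -0.1233  0.0312] [0.012 0.012 0.007] [ 0.5488 -0.1233  0.0305]
0.026 [410 253   9   7  29] [413.8 255.7] [ 0.479  -0.2212  0.0278] [0.014 0.019 0.006] [ 0.4785 -0.2214  0.0292]
0.026 [401 255   8   7  22] [405. 258.] [ 0.4735 -0.2006  0.0283] [0.014 0.017 0.005] [ 0.4734 -0.1995  0.0289]
0.038 [416 232  15  14 133] [423.1 238.6] [ 0.5173 -0.2407  0.042 ] [0.031 0.031 0.008] [ 0.5176 -0.2409  0.042 ]
0.05 [380 240  10  19 127] [384.4 249.1] [ 0.4912 -0.15    0.0538] [0.042 0.021 0.008] [ 0.4915 -0.1503  0.054 ]
```

View pics/a.png

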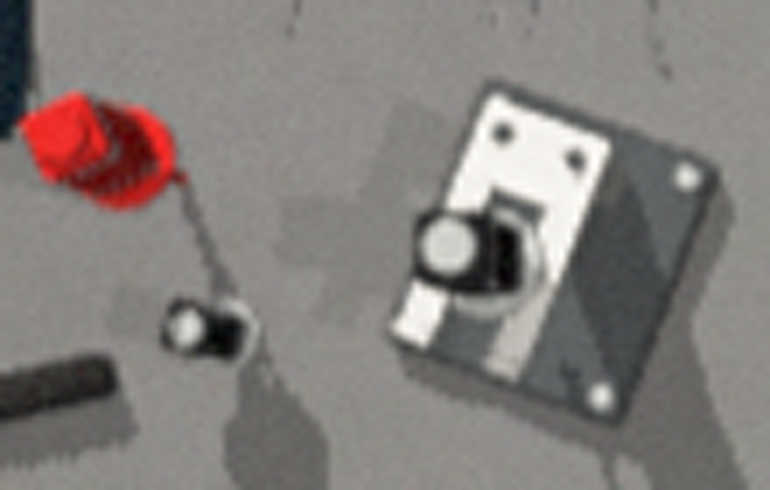

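View pics/b.png

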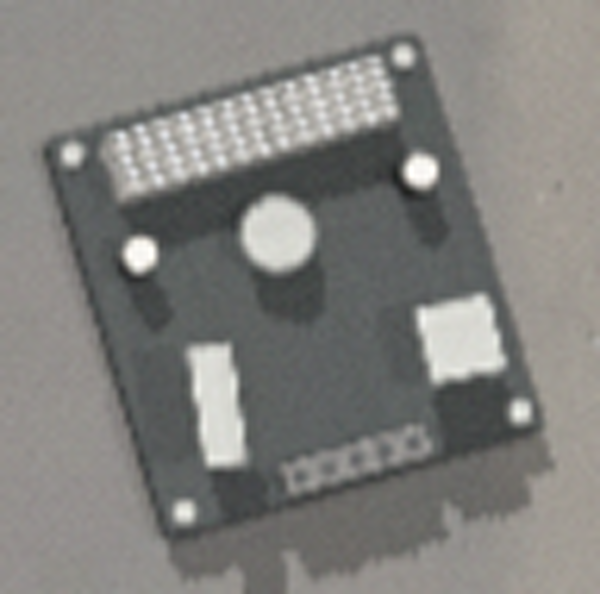

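```bash
python3 - <<'E'
from h import *
from scipy.spatial.transform import Rotation as R
P,d,im=pts('top')
box=np.zeros(d.shape,bool); box[245:297,215:272]=1
for lo,hi in((.18,.196),(.15,.18),(.105,.121),(.113,.120),(.105,.1125)):
    m=box&(P[...,2]>lo)&(P[...,2]<hi); q=P[m]; print(lo,len(q),((q.min(0)+q.max(0))/2).round(4),np.ptp(q,0).round(4),q[:,2].mean().round(4))
    r=cv2.minAreaRect((q[:,:2]*1000).astype(np.float32)); print(r)
print(R.from_rotvec(arm.observe()['ee_rot']).as_matrix().round(3))
m=arm.camera_model('wrist');V=m['view'];print('cam pos',(-V[:3,:3].T@V[:3,3]).round(3),'\n',V[:3,:3].round(2),m['fx'])
for x0,x1,n in((70,175,'vise'),):
    q=P[205:260,x0:x1].reshape(-1,3);print(n,q[:,2].max())
E
```

```text
0.18 108 [0.4325 0.1815 0.1874] [0.0205 0.0212 0.0147] 0.1863
((432.482177734375, 181.3557586669922), (20.40572738647461, 20.973602294921875), 2.0557618141174316)
0.15 36 [0.4325 0.1808 0.1648] [0.0213 0.0228 0.0295] 0.1689
((432.24951171875, 180.62380981445312), (20.431142807006836, 22.29365348815918), 3.87137770652771)
0.105 474 [0.4408 0.1773 0.1127] [0.0848 0.0659 0.0152] 0.1108
((441.1452941894531, 177.45260620117188), (43.12981414794922, 78.58695983886719), 69.36815643310547)
0.113 97 [0.4373 0.1765 0.1164] [0.0779 0.0606 0.0069] 0.1151
((441.11907958984375, 177.18836975097656), (40.2065315246582, 76.69857788085938), 71.18590545654297)
0.105 356 [0.4408 0.1773 0.1088] [0.0848 0.0659 0.0074] 0.1095
((441.15582275390625, 177.5255126953125), (43.086917877197266, 78.65061950683594), 69.15510559082031)
[[-0.92   0.391 -0.   ]
 [ 0.391  0.92  -0.001]
 [-0.    -0.001 -1.   ]]
cam pos [0.167 0.607 0.384] 
 [[ 0.39  0.92 -0.  ]
 [ 0.88 -0.37  0.31]
 [ 0.28 -0.12 -0.95]] 395.4979699878487
vise 1.2791367775762323
```

Call:
send_rows:
  motion: "0 .018 -.045 .03 0 0 0;0 .025 -.05 .025 0 0 0;0 .025 -.05 0 0 0 0;0 .025 -.05 0 0 0 0;0 .025 -.05 0 0 0 0"
  force: 40

```text
clock: 0.72
position: [0.3629, 0.3284, 0.3004]
ee_rot: [-0.627, -3.078, 0.0]
force: [0.4, 0.7, -0.1]
width: 0.997
gripper_force: 0.0
```

Call:
send_rows:
  motion: "0 .025 -.05 0 0 0 0;0 .025 -.05 0 0 0 0;0 .02 -.05 0 0 0 0;0 0 0 0 0 0 0;0 0 0 0 0 0 0"

```text
clock: 1.35
position: [0.4321, 0.1806, 0.3004]
ee_rot: [-0.627, -3.078, -0.0]
force: [-0.2, 1.3, 0.2]
width: 0.998
gripper_force: 0.0
```

```bash
python3 - <<'E'
from h import *
cv2.imwrite('pics/w1.png',snap('wrist'))
P,d,im=pts('wrist')
for lo,hi in((.182,.194),(.105,.1125)):
    m=(P[...,2]>lo)&(P[...,2]<hi)&(abs(P[...,0]-.437)<.06)&(abs(P[...,1]-.178)<.06); q=P[m]; print(lo,len(q),((q.min(0)+q.max(0))/2).round(4),np.ptp(q,0).round(4),np.median(q[:,2]).round(4))
    if len(q): print(cv2.minAreaRect((q[:,:2]*1000).astype(np.float32)))
E
```

```text
0.182 848 [0.4327 0.1805 0.1868] [0.0219 0.0216 0.0096] 0.1858
((432.7730712890625, 180.1876983642578), (21.33954429626465, 21.325660705566406), 3.6769766807556152)
0.105 1639 [0.4406 0.177  0.1088] [0.0869 0.0649 0.0075] 0.1095
((440.9327697753906, 176.9559326171875), (42.00475311279297, 79.23041534423828), 69.89138793945312)
```

View pics/w1.png

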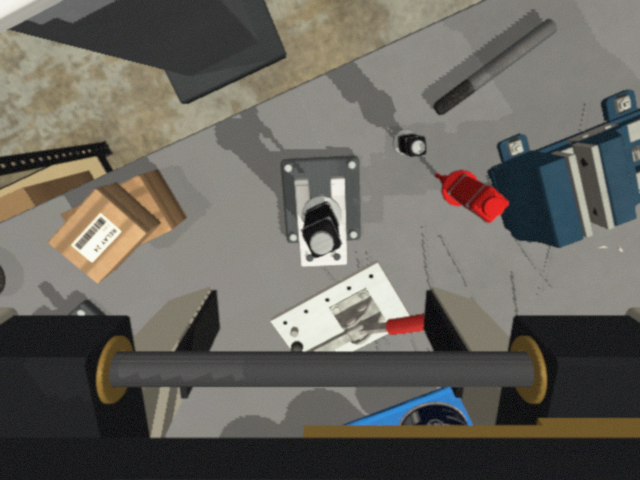

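The wrist view shows the probe in the fork at about (322,235). The fork is square to the image, but the handle looks turned a little, so I'll enlarge it.

```bash
python3 - <<'E'
from h import *
P,d,im=pts('wrist')
cv2.imwrite('pics/w1c.png',np.clip(cv2.resize(im[185:270,285:365],(560,595),interpolation=cv2.INTER_CUBIC).astype(float)*2.5,0,255).astype(np.uint8))
for lo,hi in((.125,.175),(.13,.15),(.15,.182)):
    m=(P[...,2]>lo)&(P[...,2]<hi)&(abs(P[...,0]-.433)<.03)&(abs(P[...,1]-.18)<.03); q=P[m]; print(lo,len(q),np.ptp(q,0).round(4));print(cv2.minAreaRect((q[:,:2]*1000).astype(np.float32)))
E
```

```text
0.125 566 [0.0225 0.023  0.0499]
((427.51092529296875, 184.94863891601562), (30.65419578552246, 16.248781204223633), 49.158424377441406)
0.13 196 [0.0188 0.0217 0.0199]
((426.4981689453125, 184.8668212890625), (27.557680130004883, 13.311515808105469), 52.005035400390625)
0.15 492 [0.0225 0.023  0.0318]
((432.4209899902344, 180.45950317382812), (22.36605453491211, 22.593225479125977), 1.217978835105896)
```

View pics/w1c.png

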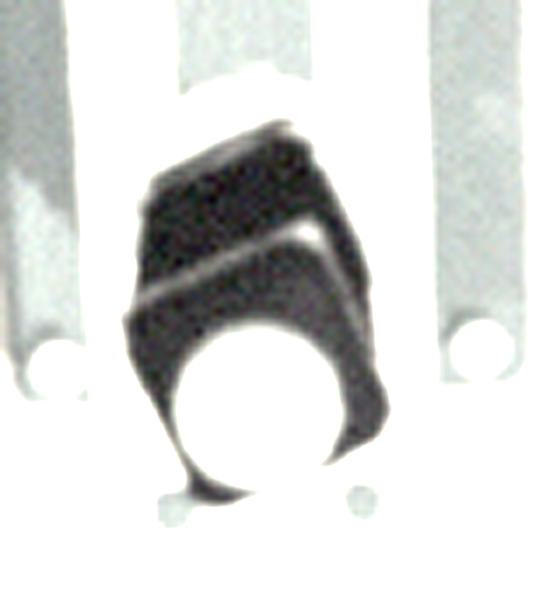

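The handle faces come out square to the world axes, within about 1.5°, so I turn the tool +24° and go down to TCP z = 0.155.

Call:
send_rows:
  motion: "0 0 0 -.01 0 0 8;0 0 0 -.02 0 0 8;0 0 0 -.02 0 0 8;0 0 0 -.03 0 0 0;0 0 0 0 0 0 0"

```text
clock: 2.02
position: [0.4307, 0.1809, 0.2189]
ee_rot: [0.03, -3.138, 0.003]
force: [-0.7, 0.1, -0.2]
width: 1.0
gripper_force: 0.0
```

Call:
send_rows:
  motion: "0 0 0 -.025 0 0 0;0 0 0 -.025 0 0 0;0 0 0 -.015 0 0 0;0 0 0 0 0 0 0;0 0 0 0 0 0 0"

```text
clock: 2.65
position: [0.433, 0.181, 0.1567]
ee_rot: [-0.028, 3.14, 0.001]
force: [-0.7, 0.4, 0.8]
width: 1.003
gripper_force: 0.0
```

Call:
send_rows:
  motion: ".5 0 0 0 0 0 0;.8 0 0 0 0 0 0;1 0 0 0 0 0 0;1 0 0 0 0 0 0;1 0 0 0 0 0 0"
  force: 40

```text
clock: 3.28
position: [0.4324, 0.1802, 0.1556]
ee_rot: [0.027, -3.141, -0.0]
force: [0.3, 0.1, 0.1]
width: 0.505
gripper_force: 0.0
```

Call:
send_rows:
  motion: "1 0 0 0 0 0 0;1 0 0 0 0 0 0;1 0 0 0 0 0 0"

```text
clock: 3.65
position: [0.4324, 0.1802, 0.1555]
ee_rot: [0.027, -3.141, 0.0]
force: [-0.7, 0.5, -0.5]
width: 0.239
gripper_force: 40.0
```

Call:
send_rows:
  motion: "1 0 0 0 0 0 0;1 0 0 .02 0 0 0;1 0 0 .03 0 0 0;1 0 0 .04 0 0 0;1 0 0 .03 0 0 0"

```text
clock: 4.28
position: [0.4325, 0.1802, 0.277]
ee_rot: [-0.027, 3.141, 0.001]
force: [-0.1, 0.1, -2.1]
width: 0.239
gripper_force: 40.0
```

Call:
send_rows:
  motion: "1 .01 -.04 0 0 0 0;1 .02 -.05 0 0 0 0;1 .02 -.05 0 0 0 0;1 .02 -.05 0 0 0 0;1 .02 -.05 0 0 0 0"

```text
clock: 4.9
position: [0.5227, -0.0613, 0.2755]
ee_rot: [0.027, -3.141, -0.0]
force: [1.6, 0.3, -1.9]
width: 0.239
gripper_force: 40.0
```

Call:
send_rows:
  motion: "1 .02 -.05 0 0 0 0;1 .015 -.05 0 0 0 0;1 .001 -.017 0 0 0 0;1 0 0 0 0 0 0;1 0 0 0 0 0 0"

```text
clock: 5.52
position: [0.5584, -0.1747, 0.2753]
ee_rot: [0.03, -3.141, -0.002]
force: [-0.4, 0.5, -2.2]
width: 0.235
gripper_force: 40.0
```

```bash
python3 - <<'E'
from h import *
s=arm.observe();print(s['position'].round(4),s['ee_rot'].round(3),s['force'].round(2))
cv2.imwrite('pics/w2.png',snap('wrist'))
snap('side')
P,d,im=pts('side')
q=P[(abs(P[...,0]-s['position'][0])<.06)&(abs(P[...,1]-s['position'][1])<.06)&(P[...,2]>.12)&(P[...,2]<.26)]
for z in np.arange(.15,.26,.01):
    a=q[abs(q[:,2]-z)<.005]
    if len(a):print(z.round(3),len(a),((a.min(0)+a.max(0))/2).round(4),np.ptp(a,0).round(3))
print(q[:,2].min())
P,d,im=pts('wrist')
for z in (.03,.042,.054):
    m=(abs(P[...,2]-z)<.005)&(abs(P[...,0]-.53)<.08)&(abs(P[...,1]+.19)<.08)
    n,l,st,c=cv2.connectedComponentsWithStats(m.astype(np.uint8))
    for i in range(1,n):
        if st[i,4]>300: a=P[l==i]; print(z,st[i],a.mean(0).round(4),((a.min(0)+a.max(0))/2).round(4),np.ptp(a,0).round(3))
E
```

```text
[ 0.5584 -0.1747  0.2753] [ 3.000e-02 -3.141e+00 -2.000e-03] [-0.4   0.53 -2.15]
0.16 6 [ 0.5603 -0.1706  0.1596] [0.003 0.009 0.008]
0.17 3 [ 0.5615 -0.1701  0.169 ] [0.    0.003 0.005]
0.18 5 [ 0.5615 -0.1696  0.1805] [0.006 0.007 0.007]
0.19 10 [ 0.5612 -0.1665  0.1914] [0.006 0.008 0.007]
0.2 8 [ 0.5612 -0.1726  0.2   ] [0.006 0.012 0.008]
0.21 10 [ 0.561  -0.1695  0.2093] [0.006 0.012 0.009]
0.22 10 [ 0.5607 -0.1703  0.2196] [0.006 0.01  0.009]
0.23 15 [ 0.5603 -0.1711  0.2303] [0.029 0.033 0.008]
0.24 37 [ 0.5606 -0.1638  0.24  ] [0.03  0.024 0.01 ]
0.25 26 [ 0.5616 -0.1609  0.2499] [0.021 0.017 0.009]
0.26 8 [ 0.5613 -0.1593  0.2571] [0.021 0.013 0.004]
0.1553740926569792
0.03 [261  95  60  28 626] [ 0.4739 -0.2052  0.026 ] [ 0.4739 -0.2053  0.0272] [0.025 0.055 0.004]
0.03 [306 185  28  28 603] [ 0.5578 -0.1767  0.0294] [ 0.5582 -0.1766  0.0284] [0.028 0.027 0.006]
0.03 [ 274  213  110   37 1533] [ 0.5945 -0.1587  0.0298] [ 0.5913 -0.1668  0.0295] [0.037 0.111 0.009]
0.042 [232 140  37  35 931] [ 0.5174 -0.2415  0.0415] [ 0.5176 -0.2418  0.0407] [0.032 0.033 0.007]
0.054 [339 104  23  53 936] [ 0.4907 -0.151   0.0534] [ 0.4912 -0.1508  0.0525] [0.044 0.021 0.007]
```

View pics/w2.png

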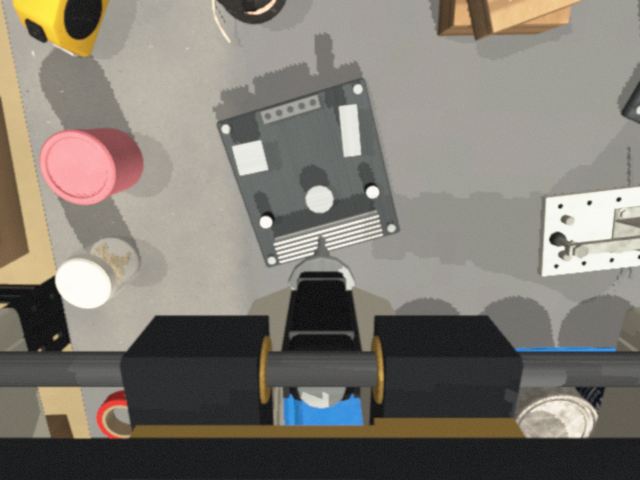

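The probe hangs straight in the grip and the tip is at z = 0.155, as it should be. The wrist view shows the round pad at (319,199), square at (251,157) and bar at (350,131), which agrees with the top camera. Pressing the round pad next.

Call:
send_rows:
  motion: "1 0 -.002 -.03 0 0 0;1 0 0 -.04 0 0 0;1 0 0 -.03 0 0 0;1 0 0 -.015 0 0 0;1 0 0 0 0 0 0"

```text
clock: 6.25
position: [0.5583, -0.1779, 0.1602]
ee_rot: [0.028, -3.14, -0.001]
force: [0.5, -0.4, -0.6]
width: 0.239
gripper_force: 40.0
```

Call:
send_rows:
  motion: "1 0 0 -.004 0 0 0;1 0 0 -.004 0 0 0;1 0 0 -.003 0 0 0;1 0 0 -.002 0 0 0;1 0 0 0 0 0 0"

```text
clock: 6.88
position: [0.5587, -0.1788, 0.1477]
ee_rot: [-0.027, 3.141, -0.0]
force: [0.3, 0.3, 0.6]
width: 0.242
gripper_force: 40.0
```

Call:
send_rows:
  motion: "1 0 0 -.002 0 0 0;1 0 0 0 0 0 0;1 0 0 0 0 0 0;1 0 0 0 0 0 0;1 0 0 0 0 0 0"

```text
clock: 7.5
position: [0.5586, -0.1788, 0.1456]
ee_rot: [-0.027, 3.141, -0.0]
force: [0.2, -0.3, 1.0]
width: 0.236
gripper_force: 40.0
```

Call:
send_rows:
  motion: "1 0 0 0 0 0 0;1 0 0 0 0 0 0;1 0 0 0 0 0 0;1 0 0 0 0 0 0;1 0 0 0 0 0 0"

```text
clock: 8.12
position: [0.5585, -0.1788, 0.1456]
ee_rot: [-0.027, 3.141, -0.0]
force: [1.7, 0.9, 1.5]
width: 0.236
gripper_force: 40.0
```

```bash
python3 - <<'E'
from h import *
z=[]
for i in range(3):
    snap('side'); z.append(arm.observe()['force'][2])
print(z,arm.observe()['position'].round(4))
P,d,im=pts('side')
q=P[(abs(P[...,0]-.558)<.03)&(abs(P[...,1]+.175)<.03)&(P[...,2]>.02)&(P[...,2]<.15)]
for k in np.arange(.025,.15,.01):
    a=q[abs(q[:,2]-k)<.005]
    if len(a):print(k.round(3),len(a),((a.min(0)+a.max(0))/2).round(4),np.ptp(a,0).round(3))
E
```

```text
[np.float64(1.305740940825153), np.float64(0.9967639022163607), np.float64(0.7714711164249861)] [ 0.5585 -0.1788  0.1456]
0.025 27 [ 0.561 -0.177  0.025] [0.025 0.038 0.01 ]
0.035 21 [ 0.5669 -0.167   0.0345] [0.038 0.039 0.009]
0.045 7 [ 0.5622 -0.177   0.0441] [0.003 0.01  0.007]
0.055 7 [ 0.5604 -0.176   0.0557] [0.005 0.014 0.005]
0.065 9 [ 0.5616 -0.172   0.0659] [0.009 0.01  0.008]
0.075 12 [ 0.5614 -0.1751  0.075 ] [0.01  0.017 0.01 ]
0.085 13 [ 0.5615 -0.1734  0.0853] [0.009 0.016 0.009]
0.095 5 [ 0.5615 -0.1744  0.0919] [0.009 0.008 0.002]
0.105 39 [ 0.5612 -0.1711  0.105 ] [0.034 0.025 0.009]
0.115 24 [ 0.5609 -0.1627  0.1146] [0.021 0.024 0.009]
0.125 20 [ 0.5605 -0.168   0.1247] [0.021 0.017 0.008]
0.135 17 [ 0.56   -0.1616  0.1349] [0.02  0.022 0.01 ]
0.145 24 [ 0.5599 -0.1634  0.1446] [0.02  0.035 0.009]
```

Force rose by about 3 N and travel is 5 mm, so the round pad press is right. On to the square pad.

Call:
send_rows:
  motion: "1 0 0 .02 0 0 0;1 0 0 .03 0 0 0;1 -.02 -.03 0 0 0 0;1 -.021 -.032 0 0 0 0;1 0 0 0 0 0 0"

```text
clock: 8.9
position: [0.5145, -0.2439, 0.1953]
ee_rot: [0.018, -3.139, 0.001]
force: [0.4, 0.3, -1.6]
width: 0.236
gripper_force: 40.0
```

Call:
send_rows:
  motion: "1 0 0 -.015 0 0 0;1 0 0 -.012 0 0 0;1 0 0 -.003 0 0 0;1 0 0 0 0 0 0;1 0 0 0 0 0 0"

```text
clock: 9.52
position: [0.5178, -0.2408, 0.1658]
ee_rot: [-0.027, 3.141, -0.0]
force: [0.1, 0.1, -1.2]
width: 0.237
gripper_force: 40.0
```

Call:
send_rows:
  motion: "1 0 0 -.004 0 0 0;1 0 0 -.003 0 0 0;1 0 0 -.002 0 0 0;1 0 0 0 0 0 0;1 0 0 0 0 0 0"

```text
clock: 10.15
position: [0.5177, -0.2409, 0.1568]
ee_rot: [-0.027, 3.141, -0.0]
force: [1.3, -0.4, 1.5]
width: 0.235
gripper_force: 40.0
```

Call:
send_rows:
  motion: "1 0 0 0 0 0 0;1 0 0 0 0 0 0;1 0 0 0 0 0 0;1 0 0 0 0 0 0;1 0 0 0 0 0 0"

```text
clock: 10.78
position: [0.5175, -0.2408, 0.1566]
ee_rot: [-0.027, 3.141, 0.0]
force: [1.3, -0.7, 1.5]
width: 0.239
gripper_force: 40.0
```

Call:
send_rows:
  motion: "1 0 0 0 0 0 0;1 0 0 0 0 0 0;1 0 0 0 0 0 0"

```text
clock: 11.15
position: [0.5174, -0.2408, 0.1565]
ee_rot: [0.027, -3.141, -0.0]
force: [1.7, -0.9, 1.1]
width: 0.239
gripper_force: 40.0
```

Call:
send_rows:
  motion: "1 0 0 .02 0 0 0;1 0 0 .03 0 0 0;1 -.013 .045 0 0 0 0;1 -.0134 .0453 0 0 0 0;1 0 0 0 0 0 0"

```text
clock: 11.78
position: [0.4894, -0.1464, 0.2057]
ee_rot: [0.035, -3.138, -0.004]
force: [0.6, -0.8, -1.1]
width: 0.238
gripper_force: 40.0
```

Call:
send_rows:
  motion: "1 0 0 0 0 0 0;1 0 0 -.015 0 0 0;1 0 0 -.01 0 0 0;1 0 0 -.002 0 0 0;1 0 0 0 0 0 0"

```text
clock: 12.4
position: [0.4909, -0.1508, 0.1792]
ee_rot: [0.026, -3.141, 0.0]
force: [0.6, -0.4, -0.5]
width: 0.239
gripper_force: 40.0
```

Call:
send_rows:
  motion: "1 0 0 -.004 0 0 0;1 0 0 -.004 0 0 0;1 0 0 -.002 0 0 0;1 0 0 0 0 0 0;1 0 0 0 0 0 0"

```text
clock: 13.02
position: [0.4913, -0.1506, 0.1698]
ee_rot: [-0.027, 3.141, -0.0]
force: [0.1, -0.0, 1.3]
width: 0.243
gripper_force: 40.0
```

Call:
send_rows:
  motion: "1 0 0 0 0 0 0;1 0 0 0 0 0 0;1 0 0 0 0 0 0;1 0 0 0 0 0 0;1 0 0 0 0 0 0"

```text
clock: 13.65
position: [0.4912, -0.1505, 0.1696]
ee_rot: [-0.027, 3.141, -0.0]
force: [2.0, -0.1, 0.8]
width: 0.239
gripper_force: 40.0
```

Call:
send_rows:
  motion: "1 0 0 0 0 0 0;1 0 0 0 0 0 0;1 0 0 0 0 0 0"

```text
clock: 14.02
position: [0.4911, -0.1505, 0.1696]
ee_rot: [-0.027, 3.141, -0.0]
force: [2.1, -0.4, 1.3]
width: 0.238
gripper_force: 40.0
```

All three pads have been pressed. I'm taking the probe back over the fork.

Call:
send_rows:
  motion: "1 0 0 .02 0 0 0;1 0 0 .04 0 0 0;1 0 0 .05 0 0 0;1 -.008 .045 0 0 0 0;1 -.01 .05 0 0 0 0"

```text
clock: 14.65
position: [0.4722, -0.0548, 0.2796]
ee_rot: [0.024, -3.141, -0.0]
force: [1.1, 0.1, -1.8]
width: 0.238
gripper_force: 40.0
```

Call:
send_rows:
  motion: "1 -.01 .05 0 0 0 0;1 -.01 .05 0 0 0 0;1 -.01 .05 0 0 0 0;1 -.008 .05 0 0 0 0;1 -.0026 .0358 0 0 0 0"

```text
clock: 15.28
position: [0.4308, 0.1822, 0.279]
ee_rot: [0.03, -3.139, 0.001]
force: [0.5, 0.3, -1.3]
width: 0.239
gripper_force: 40.0
```

Call:
send_rows:
  motion: "1 0 0 0 0 0 0;1 0 0 0 0 0 0;1 0 0 0 0 0 0"

```text
clock: 15.65
position: [0.4324, 0.1789, 0.2794]
ee_rot: [0.024, -3.141, 0.001]
force: [1.2, -0.2, -1.7]
width: 0.237
gripper_force: 40.0
```

```bash
python3 - <<'E'
from h import *
cv2.imwrite('pics/w3.png',snap('wrist'));im=snap('side')
cv2.imwrite('pics/s3.png',cv2.resize(im[200:330,270:410],None,fx=4,fy=4))
s=arm.observe();print(s['position'].round(4),s['ee_rot'].round(4),s['force'].round(1))
P,d,im=pts('side')
q=P[(abs(P[...,0]-.4325)<.05)&(abs(P[...,1]-.18)<.05)&(P[...,2]>.1)&(P[...,2]<.27)]
for k in np.arange(.105,.27,.01):
    a=q[abs(q[:,2]-k)<.005]
    if len(a):print(k.round(3),len(a),((a.min(0)+a.max(0))/2).round(4),np.ptp(a,0).round(3))
E
```

```text
[0.4326 0.1793 0.2795] [ 2.3800e-02 -3.1413e+00  3.0000e-04] [ 0.8 -0.4 -1.9]
0.105 207 [0.4412 0.1815 0.105 ] [0.082 0.067 0.01 ]
0.115 123 [0.4412 0.1836 0.1134] [0.081 0.063 0.007]
0.165 8 [0.4347 0.1829 0.1654] [0.003 0.01  0.008]
0.175 7 [0.4348 0.1839 0.175 ] [0.003 0.006 0.01 ]
0.185 7 [0.435  0.1815 0.1851] [0.003 0.004 0.009]
0.195 14 [0.4352 0.1847 0.195 ] [0.007 0.007 0.009]
0.205 14 [0.4354 0.1847 0.2051] [0.007 0.009 0.009]
0.215 16 [0.4355 0.1853 0.2145] [0.007 0.011 0.008]
0.225 12 [0.4357 0.184  0.2243] [0.007 0.009 0.008]
0.235 40 [0.4347 0.1847 0.2363] [0.033 0.027 0.007]
0.245 45 [0.4359 0.1886 0.2449] [0.031 0.027 0.01 ]
0.255 32 [0.435  0.1928 0.2548] [0.019 0.012 0.009]
0.265 19 [0.434  0.199  0.2646] [0.021 0.008 0.009]
```

View pics/s3.png

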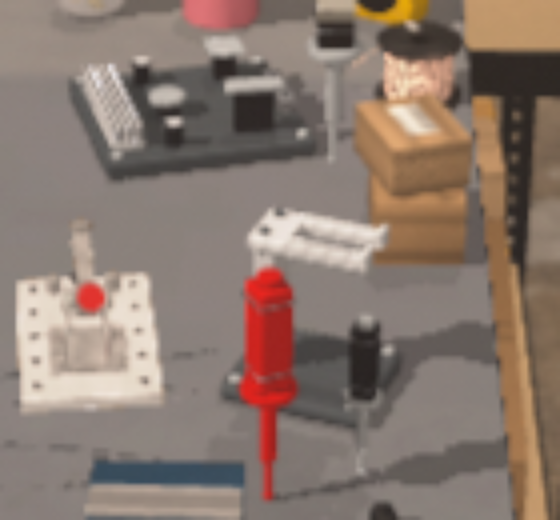

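The probe is upright at (333,90) in the crop, directly over the fork at (315,235). Lowering it.

Call:
send_rows:
  motion: "1 0 .001 -.03 0 0 0;1 0 0 -.03 0 0 0;1 0 0 -.025 0 0 0;1 0 0 -.02 0 0 0;1 0 0 0 0 0 0"

```text
clock: 16.38
position: [0.4317, 0.1804, 0.1736]
ee_rot: [0.025, -3.139, 0.002]
force: [-0.2, 0.2, -1.0]
width: 0.238
gripper_force: 40.0
```

Call:
send_rows:
  motion: "1 0 0 -.008 0 0 0;1 0 0 -.005 0 0 0;1 0 0 -.003 0 0 0;1 0 0 -.002 0 0 0;1 0 0 0 0 0 0"

```text
clock: 17.0
position: [0.4324, 0.1813, 0.1565]
ee_rot: [0.027, -3.141, -0.0]
force: [0.0, -0.3, -0.8]
width: 0.238
gripper_force: 40.0
```

Call:
send_rows:
  motion: "1 0 -.001 -.0005 0 0 0;1 0 0 -.0005 0 0 0;1 0 0 0 0 0 0;1 0 0 0 0 0 0"

```text
clock: 17.5
position: [0.4325, 0.1803, 0.1556]
ee_rot: [-0.027, 3.141, 0.0]
force: [0.6, 0.6, -1.4]
width: 0.241
gripper_force: 40.0
```

```bash
python3 - <<'E'
from h import *
f=[]
for i in range(4): snap('top'); f.append(arm.observe()['force'])
print(np.mean(f,0),arm.observe()['position'])
E
```

```text
[-0.21157392  0.2702534  -1.87144322] [0.43246814 0.1803317  0.15554745]
```

Call:
send_rows:
  motion: "1 0 0 -.0005 0 0 0;1 0 0 0 0 0 0;1 0 0 0 0 0 0"

```text
clock: 18.08
position: [0.4325, 0.1804, 0.1555]
ee_rot: [-0.027, 3.141, 0.001]
force: [-1.8, -1.2, 6.3]
width: 0.237
gripper_force: 40.0
```

Call:
send_rows:
  motion: "1 0 0 -.0005 0 0 0;1 0 0 0 0 0 0;1 0 0 0 0 0 0"

```text
clock: 18.45
position: [0.4325, 0.1803, 0.1554]
ee_rot: [-0.027, 3.141, 0.001]
force: [-3.7, -2.0, 13.7]
width: 0.242
gripper_force: 40.0
```

The collar is on the prongs. Easing off the load, then letting go.

Call:
send_rows:
  motion: "1 0 0 .0006 0 0 0;1 0 0 0 0 0 0;.7 0 0 0 0 0 0;.6 0 0 0 0 0 0;.4 0 0 0 0 0 0"

```text
clock: 19.08
position: [0.4325, 0.1803, 0.155]
ee_rot: [0.027, -3.141, 0.0]
force: [-0.2, 0.8, -0.0]
width: 0.46
gripper_force: 0.0
```

Call:
send_rows:
  motion: ".2 0 0 0 0 0 0;.1 0 0 0 0 0 0;.1 0 0 0 0 0 0;.1 0 0 0 0 0 0;.1 0 0 0 0 0 0"

```text
clock: 19.7
position: [0.4324, 0.1803, 0.1551]
ee_rot: [0.027, -3.141, -0.0]
force: [0.6, -0.2, -0.1]
width: 0.893
gripper_force: 0.0
```

Call:
send_rows:
  motion: ".1 0 0 .01 0 0 0;.1 0 0 .03 0 0 0;.1 0 0 .04 0 0 0;.1 0 0 .05 0 0 0;.1 0 0 .02 0 0 0"

```text
clock: 20.32
position: [0.4334, 0.1807, 0.3088]
ee_rot: [-0.026, 3.137, 0.004]
force: [0.2, -0.4, -0.4]
width: 0.894
gripper_force: 0.0
```

```bash
python3 - <<'E'
from h import *
w=snap('wrist'); snap('side')
cv2.imwrite('pics/w4.png',w)
for n in('wrist','side'):
  P,d,im=pts(n)
  for lo,hi in((.182,.196),(.12,.18),(.105,.1125)):
    m=(P[...,2]>lo)&(P[...,2]<hi)&(abs(P[...,0]-.437)<.06)&(abs(P[...,1]-.178)<.06); q=P[m]; print(n,lo,len(q),((q.min(0)+q.max(0))/2).round(4),np.ptp(q,0).round(4),np.median(q[:,2]).round(4))
print(arm.observe()['clock'],arm.observe()['width'],arm.observe()['force'])
E
```

```text
wrist 0.182 783 [0.4324 0.1803 0.187 ] [0.0207 0.0212 0.01  ] 0.187
wrist 0.12 560 [0.4328 0.1801 0.1502] [0.023  0.0229 0.0595] 0.1554
wrist 0.105 1769 [0.44   0.1768 0.1088] [0.0861 0.0646 0.0075] 0.1095
side 0.182 49 [0.435  0.1831 0.1886] [0.0217 0.0255 0.013 ] 0.1853
side 0.12 200 [0.4348 0.1921 0.15  ] [0.0218 0.0149 0.0595] 0.151
side 0.105 203 [0.4423 0.1814 0.1088] [0.0838 0.0628 0.0075] 0.1093
20.425 0.8998887070696006 [ 0.23610814 -0.00275309 -0.47047334]
```

View pics/w4.png

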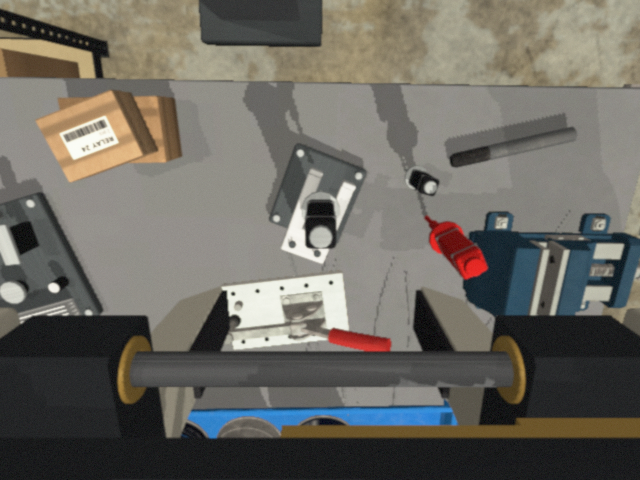

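The probe stands upright in the fork at about (320,225), in its original place, and the gripper is clear of everything.

```bash
python3 -c "
from cell import arm
print(arm.sign_off())"
```

```text
the job is handed in; nothing more can be done
None
```

The probe was pressed on the round, square and long pads in that order, about 5 mm each, then hung back upright in the fork and released. The job was handed in at about 20 s, and the sign-off gave no verdict.

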